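Unlock the gel-card incubator and hold its lid at 45 degrees

ROBOT

A 6-joint arm with a two-finger parallel gripper is mounted at the origin on the work surface. World frame = base frame: x ahead of the robot, y to its left, z up, the work surface at z = 0. Lengths are in m, angles in rad, forces in N, time in s.
With the tool pointing down it reaches from about 0.3 to 0.875 m from the base axis. Payload 6.4 kg.
Tool frame: the origin (TCP) lies midway between the tips of the shut fingers; the grasp point (between the pads) lies 19 mm behind it; z points along the fingers, y is the line along which they close (so a half turn about z gives the same grasp; the last joint's range is limited). The gripper opens to 85 mm and grips with 20 to 120 N. Pads are 22 mm wide; open, the fingers measure 114 mm over their backs; the gripper's body (76 mm by 85 mm) begins 54 mm behind the grasp point. The pads swing forward as they close: fully open they stand 13 mm farther back than shut.
Start: joints at [-1.478, 0.181, 1.607, -0, 1.354, -0.206], TCP at [0.169, -0.55, 0.231] pointing down, gripper open.
Joint ranges: [-2.99, 2.99], [-0.89, 2.07], [0.3, 2.58], [-1.14, 4.28], [0, 2.63], [-3.12, 3.12]. Speed limits (rad/s): [2.57, 2.57, 3.01, 3.14, 3.14, 3.14].

INTERFACE

Orientations are given as a unit quaternion [w, x, y, z].
In Python, from bench import ctrl, vision, workorder gives the robot as it stands. The module is installed in compiled form; this text tells all that it offers.
- The arm moves only by the tool servo_tool, never from a script. Its argument "steps" is a list of rows, each an object of numbers: "dx", "dy", "dz": the shift along the world's x, y, z as a fraction of full scale; "wx", "wy", "wz": the turn, a rotation vector about the world's x, y, z as a fraction of full scale. A call has exactly 5 rows; each row is the pose to reach, as a shift and turn from the pose commanded when the call began, turning the shorter way round; what a row does not reach only later rows make up. Full scale, the value 1, is 100 mm for a shift and pi rad for a turn. A row lasts 1/12 s, in which the tool goes at most 41.7 mm and 7.16 degrees, less where a joint would pass 70% of its speed; a pose out of reach is approached as far as the arm can. A call with a number of a shift or a turn outside -1 to 1 is refused whole. A call with a gripper value outside its range is refused whole. "jaw" is the opening, from 0 (shut) to 1 (fully open), set as the call begins (left out, the last holds). The fingers move at their own pace and stop on an object; the grip force is fixed at half the most. Time passes only in rows, so rows that repeat a pose let the fingers close, or fill a call up. It gives the time, the measured TCP pose, the force, the opening and the grip force at its end, in the units of the state.
- ctrl.get_obs(): the state, without advancing time (a new reading comes with each control period).
- vision.camera(name): name is "scene" or "top"; returns a dict with "frame" (420x560x3 uint8, red, green, blue), "vfov" (degrees; the focal length in pixels is half the picture's height over the tangent of half this angle, whatever the lens; pixels are square), "cx", "cy" (the principal point, pixels), "D" ([k1, k2, p1, p2, k3] as OpenCV has them; the pictures are not rectified), "camera_from_world" (4x4, takes a point from world to camera coordinates). Camera axes: x right, y up, looking along -z (the intrinsics and any distortion apply to the point x, -y, -z); pixel columns grow to the right and rows downward; lengths in m; the calibration is good to about 2 mm. A picture is of the moment at which its call begins. There is no depth.
- workorder.hand_in(): hands the job in; it is judged then, once.
The state is a dict: "time_s": time; "q": joint angles; "dq": joint speeds; "joint_efforts": joint torques, N m; "eef_pos": TCP position; "eef_rot": TCP orientation; "wrist_force": force on the tool from outside, world axes, zero at the start; "torque": the same for the moment, N m; "opening": opening from 0.0 (shut) to 1.0 (fully open); "grasp_force": force on a finger pad.
Only numpy, scipy, OpenCV 4.12 (cv2) and the standard library are available. Lean on these libraries where they do the work, as an engineer would, in place of code of your own. Each camera call takes 0.05 s, during which the arm holds its last target. There are 200 camera calls.

TASK

Unlock the gel-card incubator on the bench: swing the lock lever on its deck round from the locked notch into the middle one of the three notches, the one with the short mark beside it. Then raise the lid by its handle to 45 degrees, half-way to upright, and keep holding it there: the lid falls shut by itself, so finish with the gripper still holding it still at that angle, for the technician to check the cards. Leave the lever in its notch, and the vials, pipette, card rack and tube block where they stand.

Things in the scene. Friction and masses are not known exactly. Their poses are not given: they have to be found in the camera images.
- incubator: white gel-card incubator fixed to the bench, 230 mm deep (its x), 314 mm wide (its y from -192 to +122 mm), deck 100 mm high. Origin on the bench under its middle; -x is its front, towards the robot; z up. Its +y part holds the cards under the lid; its right part (y below -87 mm) is a flat deck with the lock lever
- lever (a joint): lock lever's angle, rad. 0: locked notch, arm along the incubator's -x, its tongue blocking the lid. Grows as the arm swings out to the right (counter-clockwise from above): at angle a it points along (-cos a, -sin a) in the incubator's x, y. Middle notch (lid free) 0.95, last notch 1.75, stops -0.1 and 1.85. Stays where it is left
- lever_pivot (a point): on the lever's vertical pivot axis, at the height of its steel arm (12 mm wide, 8 mm thick), 118 mm above the bench; at x 0, y -123, z 118 mm in the incubator's frame
- lever_knob (a point): centre of the upright round black knob at the lever's end: 18 mm diameter, from 122 to 156 mm above the bench, 80 mm from the pivot axis. Pinched lightly from above it turns in the grip as the lever swings
- middle_notch (a point): where the knob's centre stands when the lever is in the middle notch. A notch is the gap between two steel ribs on the deck, 0.14 rad either side of it; a spring plunger under the arm clicks over each rib (about 5 N at the knob) and has some 0.04 rad of play in the notch. A short white bar lying outside it marks this notch
- lid (a joint): opening angle of the lid, rad: 0 shut, grows as the front edge rises, 0.785 is 45 degrees, up to 1.75. The hinge is free: below upright the lid falls shut when let go
- lid_hinge (a point): point on the lid's hinge axis at the lid's middle; axis along the incubator's y; at x +105, y +15, z 106 mm in the incubator's frame
- lid_bar (a point): middle of the lid's handle: a round steel bar 12 mm thick along the incubator's y, 110 mm between its posts, 45 mm above the lid's top face near the front edge. With the lid shut it lies 172 mm to the incubator's -x of the hinge axis and 51 mm above it (157 mm above the bench); it moves on a circle about the hinge
- lid_panel: the lid: 197 mm deep, 200 mm wide, 12 mm thick grey frame with a clear window and the handle, 0.4 to 0.8 kg. Its origin lies on the hinge axis (as point lid_hinge), its x points from the front edge to the hinge, z out of its top face
- vial_deck: small closed reagent vial, 22 mm diameter, 52 mm tall, black cap, standing on the rear outer corner of the incubator's deck; origin under its centre
- vial_a: same kind of vial standing on the bench to the right of the incubator (its -y side); origin under its centre
- vial_b: same kind of vial standing on the bench to the right of the incubator, beyond vial_a; origin under its centre
- pipette: hand pipette lying on the bench left of the incubator (its +y side), 230 mm long, 60 mm wide at its flange, 28 mm high; origin under its barrel, x along it to the tip
- card_rack: white open tray of gel cards, 110 x 200 mm, 65 mm high, on the bench farther left; origin under its centre
- tube_block: yellow block with a perforated top and a few tubes, 120 x 170 mm, 112 mm high with tubes, on the bench farther right; origin under its centre

How it is judged:
By the outcome, as a careful person would: the job done as asked, in the order asked, and still so for the second after the job is handed in, while the arm keeps its last pose, push and grip.
It also fails if it takes over 51 s, if anything falls off the work surface, if the arm or the gripper's body presses on something with over 40 N, if the wrist force passes 120 N, or if a joint passes its speed limit or range.

## Working session

There is one attempt and no reset: what is moved stays moved. The work goes in short steps, Python scripts to look and compute and a tool call to move; the robot and the scene stay as the last step left them, time stands still between calls to the robot, and variables do not carry over. Pictures are saved under pics/ and viewed, at most 10 in all, crops included, and the job is handed in when it is done.

Besides the shell and the picture viewer there is one more tool, called after "Call:" as name(argument=value, ...) on one line, values as JSON. servo_tool: Moves the arm, as the interface text tells. Its arguments: {"type":"object","properties":{"steps":{"type":"array","items":{"type":"object","properties":{"dx":{"type":"number"},"dy":{"type":"number"},"dz":{"type":"number"},"wx":{"type":"number"},"wy":{"type":"number"},"wz":{"type":"number"}}}},"jaw":{"type":"number"}},"required":["steps"]}

```bash
mkdir -p pics
cat > h.py <<'E'
import numpy as np, cv2
from bench import ctrl, vision, workorder
def K(c):
    f=c['frame'].shape[0]/2/np.tan(np.radians(c['vfov'])/2)
    return np.array([[f,0,c['cx']],[0,f,c['cy']],[0,0,1.]])
F=np.diag([1,-1,-1.])
def proj(c,P):
    T=np.array(c['camera_from_world']); P=np.atleast_2d(P)
    q=(P@T[:3,:3].T+T[:3,3])@F
    return cv2.projectPoints(q,np.zeros(3),np.zeros(3),K(c),np.array(c['D'],float))[0][:,0]
def onz(c,uv,z):
    uv=np.array(uv,float).reshape(-1,1,2)
    n=cv2.undistortPoints(uv,K(c),np.array(c['D'],float))[:,0]
    T=np.array(c['camera_from_world']); R=T[:3,:3]
    d=np.c_[n,np.ones(len(n))]@F@R; o=-R.T@T[:3,3]
    return o+d*((np.atleast_1d(z)-o[2])/d[:,2])[:,None]
def save(c,name): cv2.imwrite('pics/'+name,c['frame'][:,:,::-1])
E
python3 - <<'E'
from h import *
import pickle
for n in('scene','top'):
    c=vision.camera(n); save(c,n+'0.png'); pickle.dump(c,open(n+'0.pkl','wb'))
    T=np.array(c['camera_from_world']); print(n,-T[:3,:3].T@T[:3,3],c['vfov'],c['D'])
o=ctrl.get_obs(); print(o)
E
```

```text
scene [ 1.11058647 -0.53035901  0.98374109] 48.49270858437467 [-0.15383654  0.          0.          0.          0.        ]
top [0.36727079 0.07537051 1.33756367] 51.192350527505525 [-0.13916952  0.          0.          0.          0.        ]
{'time_s': 0.1, 'q': array([-1.47830106e+00,  1.81457323e-01,  1.60787509e+00, -3.16172424e-05,
        1.35382163e+00, -2.06310138e-01]), 'dq': array([ 0.00034675, -0.00102204, -0.00295761, -0.00020987, -0.00151321,
        0.00209138]), 'joint_efforts': array([-7.07542640e-04, -4.45881557e+01, -3.52240849e+01, -3.70695616e-04,
        4.07099389e-03, -1.36144783e-05]), 'eef_pos': array([ 0.16922331, -0.54902447,  0.23049546]), 'eef_rot': array([-7.80308607e-04,  9.88859350e-01,  1.48850850e-01,  2.89930322e-05]), 'wrist_force': array([-0.87258928,  0.25551175, -0.25242655]), 'torque': array([-0.01925607,  0.023873  , -0.03539787]), 'grasp_force': 0.0, 'opening': 1.0007333699450698}
```

View pics/scene0.png

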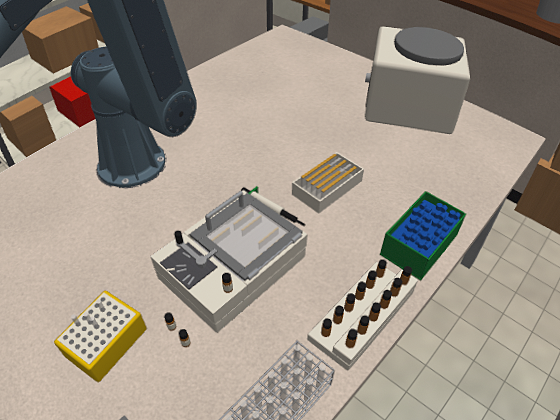

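View pics/top0.png

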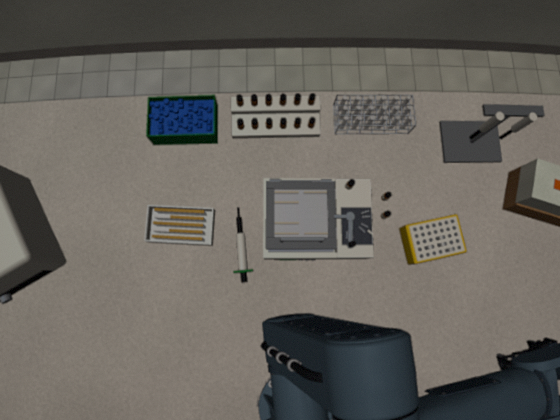

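Run:
```python
import pickle,cv2
c=pickle.load(open('top0.pkl','rb')); f=c['frame'][170:270,255:400,::-1]
cv2.imwrite('pics/topc.png',cv2.resize(f,None,fx=5.5,fy=5.5,interpolation=cv2.INTER_CUBIC))
c=pickle.load(open('scene0.pkl','rb')); f=c['frame'][180:330,145:315,::-1]
cv2.imwrite('pics/scc.png',cv2.resize(f,None,fx=4,fy=4,interpolation=cv2.INTER_CUBIC))
```

```text
(no output)
```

View pics/topc.png

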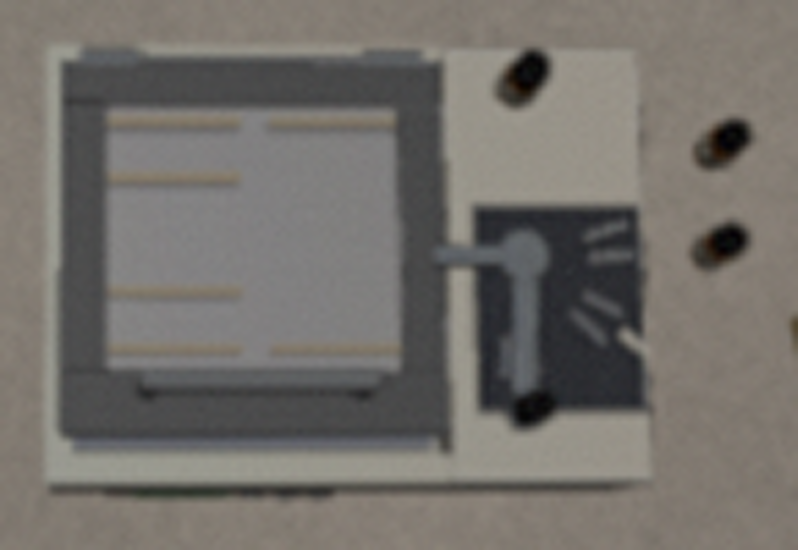

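View pics/scc.png

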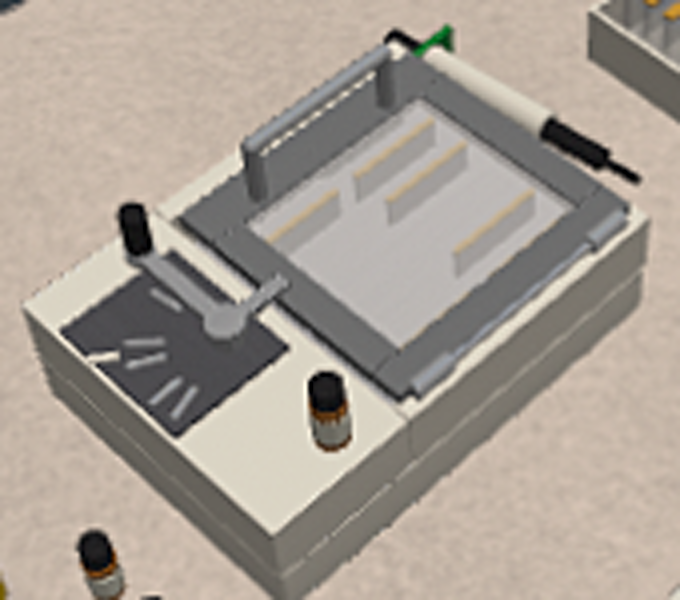

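```bash
cat > fit.py <<'E'
from h import *
import pickle
from scipy.optimize import least_squares
t=pickle.load(open('top0.pkl','rb')); s=pickle.load(open('scene0.pkl','rb'))
top=[((47,45),(.115,.122,.1)),((637,48),(.115,-.192,.1)),((651,482),(-.115,-.192,.1)),((47,485),(-.115,.122,.1)),((262,378),(-.067,.015,.157)),((537,403),(-.08,-.123,.156))]
sc=[((25,305),(-.115,-.192,.1)),((275,535),(.115,-.192,.1)),((648,215),(.115,.122,.1)),((320,98),(-.067,.015,.157)),((132,208),(-.08,-.123,.156))]
def px(l,k,o): return (np.array([a for a,_ in l])+.5)/k-.5+o
tu=px(top,5.5,[255,170]); su=px(sc,4,[145,180])
tp=np.array([b for _,b in top]); sp=np.array([b for _,b in sc])
def W(p,P):
    c,s_=np.cos(p[2]),np.sin(p[2]); P=np.atleast_2d(P)
    return P@np.array([[c,s_,0],[-s_,c,0],[0,0,1]])+[p[0],p[1],0]
def res(p): return np.r_[(proj(t,W(p,tp))-tu).ravel(),(proj(s,W(p,sp))-su).ravel()]
r=least_squares(res,[.5,0,0],loss='soft_l1')
p=r.x
if __name__=='__main__':
    print(p); print(res(p).reshape(-1,2).round(1))
    lev=lambda a:[-.08*np.cos(a),-.123-.08*np.sin(a),.156]
    for n,P in dict(pivot=[0,-.123,.118],knob0=lev(0),mid=lev(.95),hinge=[.105,.015,.106],bar=[-.067,.015,.157]).items(): print(n,W(p,P).round(4))
E
python3 fit.py
```

```text
[ 0.54830693 -0.03733788 -0.02038517]
[[-0.5  0.1]
 [-0.4 -0.1]
 [ 0.2 -0.1]
 [-0.7 -0.2]
 [-0.4  0.2]
 [ 0.3  0.4]
 [-0.9 -0.1]
 [-0.1  0.1]
 [ 0.8  0.2]
 [-0.2  0. ]
 [-0.1  0.9]]
pivot [[ 0.5458 -0.1603  0.118 ]]
knob0 [[ 0.4658 -0.1587  0.156 ]]
mid [[ 0.4979 -0.2244  0.156 ]]
hinge [[ 0.6536 -0.0245  0.106 ]]
bar [[ 0.4816 -0.021   0.157 ]]
```

Call:
servo_tool(steps=[{"dx": 0.15,"dy": 0.2,"wz": -0.02},{"dx": 0.3,"dy": 0.4,"wz": -0.04},{"dx": 0.45,"dy": 0.6,"wz": -0.06},{"dx": 0.6,"dy": 0.8,"wz": -0.08},{"dx": 0.75,"dy": 1.0,"wz": -0.101}], jaw=0.6)

```text
$.steps[0]: bad value
```

Call:
servo_tool(steps=[{"dx": 0.15,"dy": 0.2},{"dx": 0.3,"dy": 0.4},{"dx": 0.45,"dy": 0.6},{"dx": 0.6,"dy": 0.8},{"dx": 0.75,"dy": 1.0}])

```text
$.steps[0]: bad value
```

Call:
servo_tool(steps=[{"dx": 0.15,"dy": 0.2},{"dx": 0.3,"dy": 0.4},{"dx": 0.45,"dy": 0.6},{"dx": 0.6,"dy": 0.8},{"dx": 0.75,"dy": 1.0}])

```text
$.steps[0]: bad value
```

Call:
servo_tool(steps=[{"dx": 0.15,"dy": 0.2,"dz": 0,"wx": 0,"wy": 0,"wz": -0.02},{"dx": 0.3,"dy": 0.4,"dz": 0,"wx": 0,"wy": 0,"wz": -0.04},{"dx": 0.45,"dy": 0.6,"dz": 0,"wx": 0,"wy": 0,"wz": -0.06},{"dx": 0.6,"dy": 0.8,"dz": 0,"wx": 0,"wy": 0,"wz": -0.08},{"dx": 0.75,"dy": 1.0,"dz": 0,"wx": 0,"wy": 0,"wz": -0.101}], jaw=0.6)

```text
time_s: 0.52
eef_pos: [0.2447, -0.4483, 0.2308]
eef_rot: [-0.0, 1.0, -0.011, -0.0]
wrist_force: [0.4, -0.9, 1.0]
opening: 0.6
grasp_force: 0.0
```

Call:
servo_tool(steps=[{"dx": 0.15,"dy": 0.2,"dz": 0,"wx": 0,"wy": 0,"wz": 0},{"dx": 0.3,"dy": 0.4,"dz": 0,"wx": 0,"wy": 0,"wz": 0},{"dx": 0.44,"dy": 0.58,"dz": 0,"wx": 0,"wy": 0,"wz": 0},{"dx": 0.59,"dy": 0.77,"dz": 0,"wx": 0,"wy": 0,"wz": 0},{"dx": 0.74,"dy": 0.97,"dz": 0,"wx": 0,"wy": 0,"wz": 0}])

```text
time_s: 0.93
eef_pos: [0.3187, -0.3514, 0.231]
eef_rot: [-0.0, 1.0, -0.009, -0.0]
wrist_force: [0.5, -0.4, -0.3]
opening: 0.6
grasp_force: 0.0
```

Call:
servo_tool(steps=[{"dx": 0.15,"dy": 0.2,"dz": 0,"wx": 0,"wy": 0,"wz": 0},{"dx": 0.3,"dy": 0.4,"dz": 0,"wx": 0,"wy": 0,"wz": 0},{"dx": 0.44,"dy": 0.58,"dz": 0,"wx": 0,"wy": 0,"wz": 0},{"dx": 0.59,"dy": 0.77,"dz": 0,"wx": 0,"wy": 0,"wz": 0},{"dx": 0.74,"dy": 0.97,"dz": 0,"wx": 0,"wy": 0,"wz": 0}])

```text
time_s: 1.35
eef_pos: [0.3927, -0.2544, 0.231]
eef_rot: [-0.0, 1.0, -0.009, -0.0]
wrist_force: [-0.4, -0.5, 0.3]
opening: 0.601
grasp_force: 0.0
```

Call:
servo_tool(steps=[{"dx": 0.15,"dy": 0.2,"dz": 0,"wx": 0,"wy": 0,"wz": 0},{"dx": 0.3,"dy": 0.4,"dz": 0,"wx": 0,"wy": 0,"wz": 0},{"dx": 0.44,"dy": 0.58,"dz": 0,"wx": 0,"wy": 0,"wz": 0},{"dx": 0.59,"dy": 0.77,"dz": 0,"wx": 0,"wy": 0,"wz": 0},{"dx": 0.73,"dy": 0.96,"dz": 0,"wx": 0,"wy": 0,"wz": 0}])

```text
time_s: 1.77
eef_pos: [0.4657, -0.1583, 0.2309]
eef_rot: [-0.0, 1.0, -0.009, -0.0]
wrist_force: [0.4, 1.2, -0.0]
opening: 0.598
grasp_force: 0.0
```

Descend to TCP z ≈ 0.128 and close.

Call:
servo_tool(steps=[{"dx": 0,"dy": 0,"dz": -0.2,"wx": 0,"wy": 0,"wz": 0},{"dx": 0,"dy": 0,"dz": -0.4,"wx": 0,"wy": 0,"wz": 0},{"dx": 0,"dy": 0,"dz": -0.6,"wx": 0,"wy": 0,"wz": 0},{"dx": 0,"dy": 0,"dz": -0.8,"wx": 0,"wy": 0,"wz": 0},{"dx": 0,"dy": 0,"dz": -1.0,"wx": 0,"wy": 0,"wz": 0}])

```text
time_s: 2.18
eef_pos: [0.465, -0.1592, 0.1301]
eef_rot: [-0.0, 1.0, -0.009, -0.0]
wrist_force: [0.0, -0.5, 0.7]
opening: 0.603
grasp_force: 0.0
```

Call:
servo_tool(steps=[{"dx": 0,"dy": 0,"dz": -0.02,"wx": 0,"wy": 0,"wz": 0},{"dx": 0,"dy": 0,"dz": -0.02,"wx": 0,"wy": 0,"wz": 0},{"dx": 0,"dy": 0,"dz": -0.02,"wx": 0,"wy": 0,"wz": 0},{"dx": 0,"dy": 0,"dz": -0.02,"wx": 0,"wy": 0,"wz": 0},{"dx": 0,"dy": 0,"dz": -0.02,"wx": 0,"wy": 0,"wz": 0}], jaw=0.1)

```text
time_s: 2.6
eef_pos: [0.4653, -0.1596, 0.1299]
eef_rot: [0.0, 1.0, -0.009, 0.0]
wrist_force: [-1.5, 0.9, -3.0]
opening: 0.187
grasp_force: 58.7
```

Call:
servo_tool(steps=[{"dx": 0.002,"dy": -0.076,"dz": 0,"wx": 0,"wy": 0,"wz": 0.03},{"dx": 0.011,"dy": -0.151,"dz": 0,"wx": 0,"wy": 0,"wz": 0.06},{"dx": 0.028,"dy": -0.226,"dz": 0,"wx": 0,"wy": 0,"wz": 0.091},{"dx": 0.051,"dy": -0.298,"dz": 0,"wx": 0,"wy": 0,"wz": 0.121},{"dx": 0.081,"dy": -0.368,"dz": 0,"wx": 0,"wy": 0,"wz": 0.151}])

```text
time_s: 3.02
eef_pos: [0.4738, -0.1961, 0.1299]
eef_rot: [-0.0, 0.974, 0.228, 0.001]
wrist_force: [1.1, 4.2, -2.8]
opening: 0.19
grasp_force: 59.0
```

Call:
servo_tool(steps=[{"dx": 0.037,"dy": -0.067,"dz": 0,"wx": 0,"wy": 0,"wz": 0.03},{"dx": 0.079,"dy": -0.129,"dz": 0,"wx": 0,"wy": 0,"wz": 0.06},{"dx": 0.128,"dy": -0.188,"dz": 0,"wx": 0,"wy": 0,"wz": 0.091},{"dx": 0.182,"dy": -0.242,"dz": 0,"wx": 0,"wy": 0,"wz": 0.121},{"dx": 0.24,"dy": -0.29,"dz": 0,"wx": 0,"wy": 0,"wz": 0.151}])

```text
time_s: 3.43
eef_pos: [0.4981, -0.2246, 0.1299]
eef_rot: [-0.0, 0.893, 0.451, 0.001]
wrist_force: [1.1, 5.9, -2.3]
opening: 0.186
grasp_force: 59.2
```

Call:
servo_tool(steps=[{"dx": 0,"dy": 0,"dz": 0,"wx": 0,"wy": 0,"wz": 0},{"dx": 0,"dy": 0,"dz": 0,"wx": 0,"wy": 0,"wz": 0},{"dx": 0,"dy": 0,"dz": 0,"wx": 0,"wy": 0,"wz": 0},{"dx": 0,"dy": 0,"dz": 0,"wx": 0,"wy": 0,"wz": 0},{"dx": 0,"dy": 0,"dz": 0,"wx": 0,"wy": 0,"wz": 0}])

```text
time_s: 3.85
eef_pos: [0.4982, -0.2247, 0.1299]
eef_rot: [0.0, 0.894, 0.448, 0.001]
wrist_force: [2.9, 4.2, -3.9]
opening: 0.188
grasp_force: 59.1
```

Call:
servo_tool(steps=[{"dx": 0,"dy": 0,"dz": 0,"wx": 0,"wy": 0,"wz": 0},{"dx": 0,"dy": 0,"dz": 0,"wx": 0,"wy": 0,"wz": 0},{"dx": 0,"dy": 0,"dz": 0,"wx": 0,"wy": 0,"wz": 0},{"dx": 0,"dy": 0,"dz": 0.1,"wx": 0,"wy": 0,"wz": 0},{"dx": 0,"dy": 0,"dz": 0.3,"wx": 0,"wy": 0,"wz": 0}], jaw=0.6)

```text
time_s: 4.27
eef_pos: [0.4959, -0.2246, 0.1581]
eef_rot: [-0.002, 0.894, 0.448, -0.001]
wrist_force: [-0.5, 0.0, -0.9]
opening: 0.599
grasp_force: 0.0
```

Call:
servo_tool(steps=[{"dx": 0,"dy": 0,"dz": 0.3,"wx": 0,"wy": 0,"wz": 0},{"dx": 0,"dy": 0.1,"dz": 0.6,"wx": 0,"wy": 0,"wz": 0.03},{"dx": 0,"dy": 0.3,"dz": 0.8,"wx": 0,"wy": 0,"wz": 0.06},{"dx": -0.04,"dy": 0.6,"dz": 0.9,"wx": 0,"wy": 0,"wz": 0.09},{"dx": -0.08,"dy": 0.9,"dz": 0.9,"wx": 0,"wy": 0,"wz": 0.12}])

```text
time_s: 4.68
eef_pos: [0.4909, -0.136, 0.2539]
eef_rot: [0.003, 0.793, 0.609, 0.001]
wrist_force: [1.1, 0.6, -0.4]
opening: 0.602
grasp_force: 0.0
```

Run:
```python
from h import *
from fit import W,p
t=vision.camera('top'); s=vision.camera('scene')
f=cv2.resize(s['frame'][180:330,145:315,::-1],None,fx=4,fy=4,interpolation=cv2.INTER_CUBIC)
for a in (.85,.95,1.05):
    u=(proj(s,W(p,[-.08*np.cos(a),-.123-.08*np.sin(a),.156]))[0]-[145,180]+.5)*4
    print(a,u); cv2.circle(f,tuple(int(v) for v in u),2,(0,0,255),-1)
cv2.imwrite('pics/s1.png',f); o=ctrl.get_obs(); print(o['eef_pos'],o['eef_rot'],o['q'])
```

```text
0.85 [ 79.69180102 295.60011997]
0.95 [ 79.53469959 306.68597208]
1.05 [ 80.79810523 317.67089414]
[ 0.48935354 -0.13240893  0.25134692] [0.00080626 0.79220527 0.61025356 0.0008669 ] [-4.99370738e-01  7.51763269e-03  1.75371286e+00  9.54016560e-04
  1.37818752e+00 -2.41518328e-01]
```

View pics/s1.png

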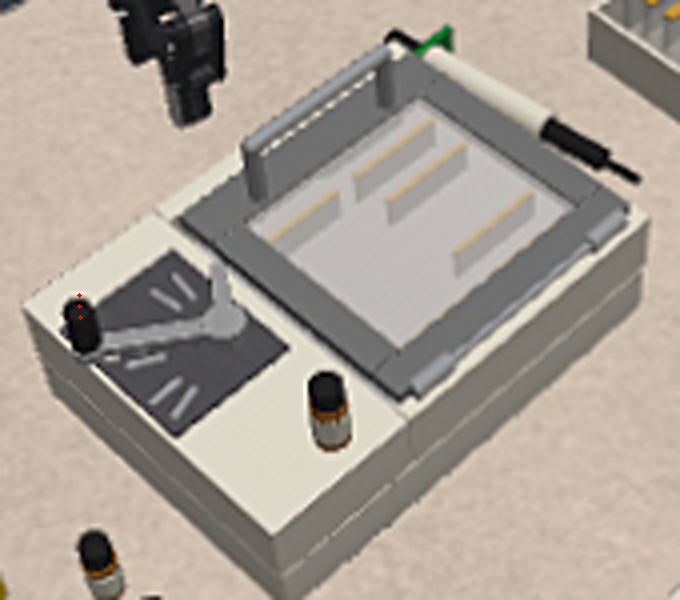

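Call:
servo_tool(steps=[{"dx": -0.01,"dy": 0.2,"dz": 0,"wx": 0,"wy": 0,"wz": 0.02},{"dx": -0.03,"dy": 0.4,"dz": 0,"wx": 0,"wy": 0,"wz": 0.04},{"dx": -0.05,"dy": 0.6,"dz": 0,"wx": 0,"wy": 0,"wz": 0.06},{"dx": -0.07,"dy": 0.8,"dz": 0,"wx": 0,"wy": 0,"wz": 0.076},{"dx": -0.08,"dy": 1.0,"dz": 0,"wx": 0,"wy": 0,"wz": 0.076}])

```text
time_s: 5.2
eef_pos: [0.4813, -0.0353, 0.25]
eef_rot: [0.0, 0.716, 0.699, -0.0]
wrist_force: [-0.1, -0.5, -0.7]
opening: 0.598
grasp_force: 0.0
```

Call:
servo_tool(steps=[{"dx": 0,"dy": 0.11,"dz": 0,"wx": 0,"wy": 0,"wz": 0},{"dx": 0,"dy": 0.11,"dz": -0.15,"wx": 0,"wy": 0,"wz": 0},{"dx": 0,"dy": 0.11,"dz": -0.3,"wx": 0,"wy": 0,"wz": 0},{"dx": 0,"dy": 0.11,"dz": -0.45,"wx": 0,"wy": 0,"wz": 0},{"dx": 0,"dy": 0.11,"dz": -0.6,"wx": 0,"wy": 0,"wz": 0}])

```text
time_s: 5.62
eef_pos: [0.4818, -0.025, 0.1892]
eef_rot: [0.001, 0.716, 0.698, 0.0]
wrist_force: [0.8, 0.9, -0.0]
opening: 0.599
grasp_force: 0.0
```

Call:
servo_tool(steps=[{"dx": 0,"dy": 0.02,"dz": -0.13,"wx": 0,"wy": 0,"wz": 0},{"dx": 0,"dy": 0.04,"dz": -0.26,"wx": 0,"wy": 0,"wz": 0},{"dx": 0,"dy": 0.04,"dz": -0.39,"wx": 0,"wy": 0,"wz": 0},{"dx": 0,"dy": 0.04,"dz": -0.51,"wx": 0,"wy": 0,"wz": 0},{"dx": 0,"dy": 0.04,"dz": -0.51,"wx": 0,"wy": 0,"wz": 0}])

```text
time_s: 6.03
eef_pos: [0.48, -0.0206, 0.1362]
eef_rot: [-0.002, 0.716, 0.698, -0.001]
wrist_force: [-0.8, -0.1, -0.4]
opening: 0.602
grasp_force: 0.0
```

Call:
servo_tool(steps=[{"dx": 0,"dy": 0,"dz": 0,"wx": 0,"wy": 0,"wz": 0},{"dx": 0,"dy": 0,"dz": 0,"wx": 0,"wy": 0,"wz": 0},{"dx": 0,"dy": 0,"dz": 0,"wx": 0,"wy": 0,"wz": 0},{"dx": 0,"dy": 0,"dz": 0,"wx": 0,"wy": 0,"wz": 0},{"dx": 0,"dy": 0,"dz": 0,"wx": 0,"wy": 0,"wz": 0}], jaw=0)

```text
time_s: 6.45
eef_pos: [0.481, -0.0207, 0.1394]
eef_rot: [-0.0, 0.716, 0.698, -0.001]
wrist_force: [-5.3, -0.9, 6.2]
opening: 0.122
grasp_force: 58.5
```

Run:
```python
from h import *
from fit import p
o=ctrl.get_obs(); P=o['eef_pos']; print(P,o['q'],o['opening'],o['grasp_force'],o['wrist_force'])
# tool pose about hinge: grasp point g=P+0.019 up; rotate with fraction k of lid angle
from scipy.spatial.transform import Rotation as R
yaw=p[2]; ax=np.array([-np.sin(yaw),np.cos(yaw),0])
from fit import W
H=W(p,[.105,.015,.106])[0]; g=P+[0,0,.019]; print('bar meas',g,'H',H)
for k in (1,.5):
  prev=P
  print('k',k)
  for i,a in enumerate(np.linspace(0,.785,16)):
    gg=H+R.from_rotvec(ax*a).apply(g-H)
    tcp=gg+R.from_rotvec(ax*a*k).apply([0,0,-.019])
    print(i,((tcp-prev)*10).round(3), (ax*a*k/np.pi).round(4))
    if i in(5,10): prev=tcp
```

```text
[ 0.48099197 -0.02074442  0.13944193] [-2.89501789e-01  7.96700145e-02  1.92036683e+00 -1.27591154e-03
  1.14224164e+00 -2.64387737e-01] 0.12207925216742528 58.540318608284 [-5.29782869 -0.94326921  6.2138051 ]
bar meas [ 0.48099197 -0.02074442  0.15844193] H [ 0.65359087 -0.02448129  0.106     ]
k 1
0 [0. 0. 0.] [0. 0. 0.]
1 [ 0.02 -0.    0.09] [0.0003 0.0167 0.    ]
2 [ 0.044 -0.001  0.179] [0.0007 0.0333 0.    ]
3 [ 0.074 -0.001  0.266] [0.001 0.05  0.   ]
4 [ 0.107 -0.002  0.351] [0.0014 0.0666 0.    ]
5 [ 0.145 -0.003  0.435] [0.0017 0.0833 0.    ]
6 [ 0.042 -0.001  0.082] [0.002  0.0999 0.    ]
7 [ 0.089 -0.002  0.161] [0.0024 0.1166 0.    ]
8 [ 0.14  -0.003  0.238] [0.0027 0.1332 0.    ]
9 [ 0.194 -0.004  0.312] [0.0031 0.1499 0.    ]
10 [ 0.253 -0.005  0.383] [0.0034 0.1665 0.    ]
11 [ 0.062 -0.001  0.068] [0.0037 0.1832 0.    ]
12 [ 0.128 -0.003  0.132] [0.0041 0.1999 0.    ]
13 [ 0.196 -0.004  0.193] [0.0044 0.2165 0.    ]
14 [ 0.268 -0.005  0.251] [0.0048 0.2332 0.    ]
15 [ 0.343 -0.007  0.304] [0.0051 0.2498 0.    ]
k 0.5
0 [0. 0. 0.] [0. 0. 0.]
1 [ 0.025 -0.001  0.09 ] [0.0002 0.0083 0.    ]
2 [ 0.054 -0.001  0.178] [0.0003 0.0167 0.    ]
3 [ 0.088 -0.002  0.264] [0.0005 0.025  0.    ]
4 [ 0.127 -0.003  0.348] [0.0007 0.0333 0.    ]
5 [ 0.17  -0.003  0.43 ] [0.0008 0.0416 0.    ]
6 [ 0.047 -0.001  0.08 ] [0.001 0.05  0.   ]
7 [ 0.098 -0.002  0.156] [0.0012 0.0583 0.    ]
8 [ 0.153 -0.003  0.23 ] [0.0014 0.0666 0.    ]
9 [ 0.212 -0.004  0.301] [0.0015 0.0749 0.    ]
10 [ 0.274 -0.006  0.369] [0.0017 0.0833 0.    ]
11 [ 0.066 -0.001  0.064] [0.0019 0.0916 0.    ]
12 [ 0.135 -0.003  0.124] [0.002  0.0999 0.    ]
13 [ 0.207 -0.004  0.181] [0.0022 0.1083 0.    ]
14 [ 0.282 -0.006  0.234] [0.0024 0.1166 0.    ]
15 [ 0.359 -0.007  0.282] [0.0025 0.1249 0.    ]
```

Call:
servo_tool(steps=[{"dx": 0.02,"dy": 0,"dz": 0.09,"wx": 0,"wy": 0.017,"wz": 0},{"dx": 0.044,"dy": -0.001,"dz": 0.179,"wx": 0.001,"wy": 0.033,"wz": 0},{"dx": 0.074,"dy": -0.001,"dz": 0.266,"wx": 0.001,"wy": 0.05,"wz": 0},{"dx": 0.107,"dy": -0.002,"dz": 0.351,"wx": 0.001,"wy": 0.067,"wz": 0},{"dx": 0.145,"dy": -0.003,"dz": 0.435,"wx": 0.002,"wy": 0.083,"wz": 0}])

```text
time_s: 6.87
eef_pos: [0.4951, -0.021, 0.1824]
eef_rot: [-0.094, 0.71, 0.692, -0.093]
wrist_force: [-2.0, -1.0, -4.3]
opening: 0.111
grasp_force: 59.8
```

Call:
servo_tool(steps=[{"dx": 0.042,"dy": -0.001,"dz": 0.082,"wx": 0,"wy": 0.017,"wz": 0},{"dx": 0.089,"dy": -0.002,"dz": 0.161,"wx": 0.001,"wy": 0.033,"wz": 0},{"dx": 0.14,"dy": -0.003,"dz": 0.238,"wx": 0.001,"wy": 0.05,"wz": 0},{"dx": 0.194,"dy": -0.004,"dz": 0.312,"wx": 0.001,"wy": 0.067,"wz": 0},{"dx": 0.253,"dy": -0.005,"dz": 0.383,"wx": 0.002,"wy": 0.083,"wz": 0}])

```text
time_s: 7.28
eef_pos: [0.5206, -0.0216, 0.221]
eef_rot: [-0.186, 0.691, 0.674, -0.182]
wrist_force: [-3.7, -2.6, -0.8]
opening: 0.116
grasp_force: 59.9
```

```bash
python3 -c "
from h import *
o=ctrl.get_obs();print(o['q'],o['eef_pos'],o['wrist_force'])"
```

```text
[-0.21070053  0.4574359   1.36281681 -0.09786793  1.83883952 -0.18629988] [ 0.52059246 -0.02160468  0.220959  ] [-3.68356345 -2.63320648 -0.8423173 ]
```

Call:
servo_tool(steps=[{"dx": 0.062,"dy": -0.001,"dz": 0.068,"wx": 0,"wy": 0.017,"wz": 0},{"dx": 0.128,"dy": -0.003,"dz": 0.132,"wx": 0.001,"wy": 0.033,"wz": 0},{"dx": 0.196,"dy": -0.004,"dz": 0.193,"wx": 0.001,"wy": 0.05,"wz": 0},{"dx": 0.268,"dy": -0.005,"dz": 0.251,"wx": 0.001,"wy": 0.067,"wz": 0},{"dx": 0.343,"dy": -0.007,"dz": 0.304,"wx": 0.002,"wy": 0.083,"wz": 0}])

```text
time_s: 7.7
eef_pos: [0.5554, -0.0224, 0.2516]
eef_rot: [-0.274, 0.662, 0.645, -0.268]
wrist_force: [-4.6, -3.5, -0.2]
opening: 0.114
grasp_force: 60.0
```

Call:
servo_tool(steps=[{"dx": 0,"dy": 0,"dz": 0,"wx": 0,"wy": 0,"wz": 0},{"dx": 0,"dy": 0,"dz": 0,"wx": 0,"wy": 0,"wz": 0},{"dx": 0,"dy": 0,"dz": 0,"wx": 0,"wy": 0,"wz": 0},{"dx": 0,"dy": 0,"dz": 0,"wx": 0,"wy": 0,"wz": 0},{"dx": 0,"dy": 0,"dz": 0,"wx": 0,"wy": 0,"wz": 0}])

```text
time_s: 8.12
eef_pos: [0.555, -0.0224, 0.2514]
eef_rot: [-0.273, 0.662, 0.645, -0.267]
wrist_force: [-4.0, -2.5, 0.9]
opening: 0.114
grasp_force: 60.3
```

Run:
```python
from h import *
from fit import W,p
from scipy.spatial.transform import Rotation as R
o=ctrl.get_obs(); q=o['eef_rot']; Rm=R.from_quat([*q[1:],q[0]]).as_matrix()
g=o['eef_pos']-.019*Rm[:,2]
H=W(p,[.105,.015,.106])[0]; d=g-H; n=np.array([np.cos(p[2]),np.sin(p[2]),0])
x,z=d@n,d[2]; print('lid angle from grasp',np.degrees(np.arctan2(z,-x)-np.arctan2(51,172)),'r',np.hypot(x,z),'tool tilt',np.degrees(np.arccos(-Rm[2,2])),o['wrist_force'],o['torque'])
s=vision.camera('scene')
x0,y0=130,140
f=cv2.resize(s['frame'][y0:y0+190,x0:x0+200,::-1],None,fx=3.1,fy=3.1,interpolation=cv2.INTER_CUBIC)
c=lambda a:W(p,[.105-.197*np.cos(a),-.085,.106+.197*np.sin(a)])
for a in np.radians([42,45,48]):
  for y in(-.085,.115):
    u=(proj(s,W(p,[.105-.188*np.cos(a),y,.106+.188*np.sin(a)]))[0]-[x0,y0]+.5)*3.1
    cv2.circle(f,tuple(int(v) for v in u),2,(0,0,255),-1)
cv2.imwrite('pics/s2.png',f)
```

```text
lid angle from grasp 45.28112623092334 r 0.18020112508138292 tool tilt 44.92134030272551 [-3.99916534 -2.48232445  0.91605999] [-0.27773199  0.38113168  0.33352428]
```

View pics/s2.png

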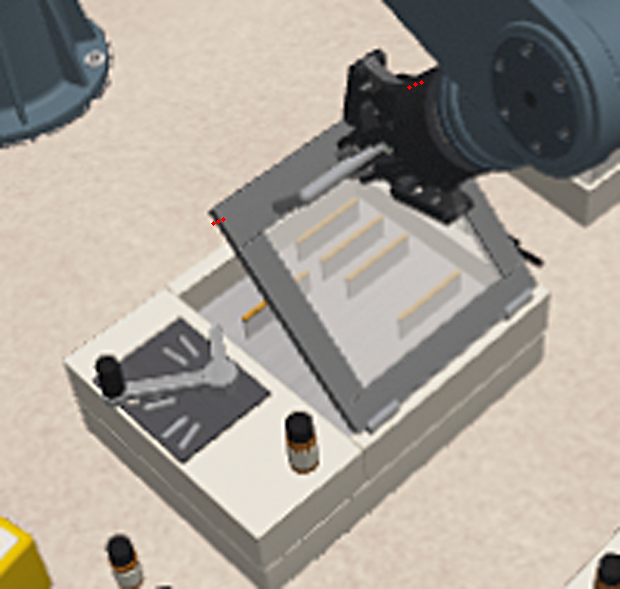

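The lid is open at about 45 degrees and held by the bar. The lever arm lies between the ribs of the middle notch, and the vials haven't moved.

```bash
python3 -c "
from bench import workorder
print(workorder.hand_in())"
```

```text
the job is handed in; nothing more can be done
None
```

The job is handed in: the lever is in the middle notch, the gripper is holding the lid at about 45° (45.3° worked out from the grasp pose), and nothing else was touched; the clock read about 8 s of the 51 s allowed.

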